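# Swap the flat battery packs for charged ones

### The arm

A 6-joint arm with a two-finger parallel gripper is mounted at the origin on the work surface. World frame = base frame: x ahead of the robot, y to its left, z up, the work surface at z = 0. Lengths are in mm, angles in rad, forces in N, time in s.
With the tool pointing down it reaches from about 325 to 875 mm from the base axis. Payload 4.4 kg.
Tool frame: the origin (TCP) lies on the centre line of the jaws, within the pads' length; the fingertips stand ahead of it and the grasp point (between the pads) lies 6 mm ahead of it (ctrl.tcp_to_tips is the z of the fingertips in the tool frame, in mm); z points along the fingers, y is the direction in which the jaws open and shut (so a half turn about z gives the same grasp; the last joint's range is limited). The gripper opens to 85 mm and grips with 20 to 120 N. Pads are 22 mm wide; open, the fingers measure 114 mm over their backs; the gripper's body (76 mm by 85 mm) begins 54 mm behind the grasp point. The pads swing forward as they close: fully open they stand 13 mm farther back than shut.
Start: joints at [-0.15, 0.207, 1.542, -0, 1.393, -0.15], TCP at [575.002, -0.012, 256.282] pointing down, gripper open.
Joint ranges: [-2.73, 2.73], [-0.86, 2.22], [0.23, 2.46], [-1.11, 4.25], [0.08, 2.63], [-2.82, 2.82]. Speed limits (rad/s): [2.79, 2.79, 3.14, 3.14, 3.14, 3.14].

### API

Orientations are given as a 3x3 rotation matrix whose columns are the frame's x, y, z axes.
In Python, from plant import ctrl, sensors, optics gives the robot as it stands. Calls block until the motion is done:
- ctrl.move_ptp(position, orientation): joint-space move of the TCP to a pose.
- ctrl.move_l(position, rot=None, vel=150, threshold=None): straight line of the TCP; rot=None keeps the orientation; vel is the mean speed in mm/s. With threshold (N) it stops when the force on the tool has changed by that much, and returns True; else False.
- ctrl.set_joints(angles): joint-space move.
- ctrl.gripper_to(opening, force=None): finger opening in mm; force is the grip in N (None keeps the last); returns when the fingers have stopped.
- ctrl.hold(seconds).
- ctrl.solve_ik(position, orientation): joint angles nearest the present ones, or None.
- sensors.read_state(): the state.
- optics.grab_frame(name): name is "scene" or "side" or "wrist"; returns (picture, depth): 420x560x3 uint8, red, green, blue; 420x560 float32, mm along the optical axis (not along the pixel's ray), 0 where there is no reading.
- optics.camera_params(name): a dict with "mtx" (3x3 intrinsics, pixels), "k1" (the pictures are not rectified: a ray, as slopes to the right and down, at radius r is drawn at 1 + k1 r^2 times it, then the intrinsics apply), "R" (3x3) and "t" (3): a world point X has camera coordinates R X + t; the wrist camera has in their place "T_tool_cam" (4x4, takes a point from camera to tool coordinates, whose origin is the TCP and whose axes are the flange's). Camera axes: x right, y down, z forward; pixel columns grow to the right and rows downward; lengths in mm; the calibration is good to about 2 mm. A picture is of the moment at which its call begins: read the wrist's pose just before it. camera_params takes no time and is no camera call.
A pose or a line that the arm cannot do raises ctrl.MotionError and nothing moves.
- ctrl.finish_job(): hands the job in, once; it reports no verdict.
The state is a dict: "t": time; "q": joint angles; "qvel": joint speeds; "tau": joint torques, N m; "eef_pos": TCP position; "eef_rot": TCP orientation; "force": force on the tool from outside, world axes, zero at the start; "wrist_torque": the same for the moment, N m; "grip_width": finger opening in mm.
Only numpy, scipy, OpenCV 4.12 (cv2) and the standard library are available. Lean on these libraries where they do the work, as an engineer would, in place of code of your own. Each camera call takes 0.05 s, during which the arm holds its last target. There are 200 camera calls.

### The job

The battery packs in the yellow work light and in the blue radio are flat (one red bar), and charged ones (four green bars) stand in the chargers. Swap them: the charged yellow pack goes into the work light and the flat yellow pack into the yellow charger, the charged blue pack into the radio and the flat blue pack into the blue charger, each fully home in its bay, upright and released. Use the empty rubber mat or any bare spot to stand a pack in the meantime, and do not drop a pack or tip one over.

Things in the scene. Friction and masses are not known exactly. Their poses are not given: they have to be found in the camera images.
- yellow_flat (a point): Flat battery pack: yellow shell, black foot; black top with one red bar and three dark ones. Starts in the work light's bay. 62 x 46 mm in plan, 64 mm tall, 0.26 kg. Point: its centre, 32 mm above its flat underside; x along the 62 mm, y across the 46 mm (grip these flat sides), z up. Stands by itself; fits a bay either way round.
- yellow_charged (a point): Charged battery pack: yellow shell, black foot; black top with four green bars. Starts in the yellow charger's bay. 62 x 46 mm in plan, 64 mm tall, 0.26 kg. Point: its centre, 32 mm above its flat underside; x along the 62 mm, y across the 46 mm (grip these flat sides), z up. Stands by itself; fits a bay either way round.
- blue_flat (a point): Flat battery pack: blue shell, black foot; black top with one red bar and three dark ones. Starts in the radio's bay. 62 x 46 mm in plan, 64 mm tall, 0.26 kg. Point: its centre, 32 mm above its flat underside; x along the 62 mm, y across the 46 mm (grip these flat sides), z up. Stands by itself; fits a bay either way round.
- blue_charged (a point): Charged battery pack: blue shell, black foot; black top with four green bars. Starts in the blue charger's bay. 62 x 46 mm in plan, 64 mm tall, 0.26 kg. Point: its centre, 32 mm above its flat underside; x along the 62 mm, y across the 46 mm (grip these flat sides), z up. Stands by itself; fits a bay either way round.
- worklight_bay (a point): Battery bay of the fixed LED work light, black with a yellow rim; on its +x side the yellow lamp head with ten white LEDs, 128 mm wide, 95 mm tall, 70 to 145 mm from the bay centre. Bay inside: 78 mm (its x) x 62 mm (its y), 8 mm play round a pack. Point: centre of the bay's floor, 18 mm above the bench, z up. Walls 6 mm thick, 18 mm high over the floor; a seated pack's centre is 32 mm above the point.
- radio_bay (a point): Battery bay of the fixed workshop radio, black with a blue rim; on its +x side the blue radio, 142 mm wide, 92 mm tall, 45 to 140 mm from the bay centre. Bay inside: 78 mm (its x) x 62 mm (its y), 8 mm play round a pack. Point: centre of the bay's floor, 18 mm above the bench, z up. Walls 6 mm thick, 18 mm high over the floor; a seated pack's centre is 32 mm above the point.
- charger_yellow_bay (a point): Battery bay of the fixed yellow charger, black with a yellow rim; on its +x side a black box with yellow vented top, 100 mm wide, 47 mm tall, 44 to 106 mm from the bay centre. Bay inside: 78 mm (its x) x 62 mm (its y), 8 mm play round a pack. Point: centre of the bay's floor, 18 mm above the bench, z up. Walls 6 mm thick, 18 mm high over the floor; a seated pack's centre is 32 mm above the point.
- charger_blue_bay (a point): Battery bay of the fixed blue charger, black with a blue rim; on its +x side a black box with blue vented top, 100 mm wide, 47 mm tall, 44 to 106 mm from the bay centre. Bay inside: 78 mm (its x) x 62 mm (its y), 8 mm play round a pack. Point: centre of the bay's floor, 18 mm above the bench, z up. Walls 6 mm thick, 18 mm high over the floor; a seated pack's centre is 32 mm above the point.
- mat_top (a point): Black ribbed rubber mat, 130 x 130 mm and 4 mm thick, fixed flat on the bench and empty at the start: the free spot. Point: the centre of its top face; x and y along its edges, z up. Loose hand tools and sundries up to 100 mm tall lie about the bench, none on the mat.
Not all that is in view belongs to the job. Leave any turquoise look-alike of the part that bears radio_bay alone.

How it is judged (in metres and radians):
At the end, for the whole second after the job is handed in: Charged packs in the work light (yellow) and the radio (blue), flat ones in the charger of their colour: each within 14 mm sideways of its bay's centre, its centre less than 37 mm above the bay's floor (home is 32), leaning under 0.1 rad, at rest (horizontal distance between yellow_charged and worklight_bay below 0.014 m and z of yellow_charged in the frame of worklight_bay below 0.037 m and angle between each of yellow_charged, yellow_flat, blue_charged, blue_flat's own z axis and vertical below 0.1 rad and linear speed of each of pk_yc, pk_yf, pk_bc, pk_bf below 0.02 m/s and horizontal distance between yellow_flat and charger_yellow_bay below 0.014 m and z of yellow_flat in the frame of charger_yellow_bay below 0.037 m and horizontal distance between blue_charged and radio_bay below 0.014 m and z of blue_charged in the frame of radio_bay below 0.037 m and horizontal distance between blue_flat and charger_blue_bay below 0.014 m and z of blue_flat in the frame of charger_blue_bay below 0.037 m); the robot touches nothing.
It fails at once if a pack is tipped over (leans more than about 35 degrees) (angle between any of yellow_charged, yellow_flat, blue_charged, blue_flat's own z axis and vertical above 0.6 rad).
It fails at once if a pack is dropped (moves faster than 0.8 m/s out of the fingers) ((linear speed of pk_yc above 0.8 m/s and contact force between the fingers and pk_yc below 0.1 N) or (linear speed of pk_yf above 0.8 m/s and contact force between the fingers and pk_yf below 0.1 N) or (linear speed of pk_bc above 0.8 m/s and contact force between the fingers and pk_bc below 0.1 N) or (linear speed of pk_bf above 0.8 m/s and contact force between the fingers and pk_bf below 0.1 N)).
It also fails if it takes over 139 s, if anything falls off the work surface, if the arm or the gripper's body presses on something with over 40 N, if the wrist force passes 120 N, or if a joint passes its speed limit or range.

## Working session

There is one attempt and no reset: what is moved stays moved. The work goes in short steps, each a Python script; the robot and the scene stay as the last script left them, time stands still between calls to the robot, and variables do not carry over. Pictures are saved under pics/ and viewed, about 12 in all and at most 16, crops included, and the job is handed in when it is done.

```bash
ls; mkdir -p pics; python3 - <<'E'
from plant import ctrl,sensors,optics
import cv2,numpy as np
for n in("scene","side"):
    p,d=optics.grab_frame(n); cv2.imwrite(f"pics/{n}0.png",p[:,:,::-1]); np.savez(f"{n}0.npz",p=p,d=d)
    c=optics.camera_params(n); print(n,c)
print(optics.camera_params("wrist"),ctrl.tcp_to_tips,sensors.read_state()["t"])
E
```

```text
pics
scene {'mtx': array([[402.80111742,   0.        , 281.26721608],
       [  0.        , 402.80111742, 209.90547   ],
       [  0.        ,   0.        ,   1.        ]]), 'k1': -0.03929234081708048, 'R': array([[ 0.68471875,  0.72858359,  0.01806036],
       [ 0.45125464, -0.40436689, -0.79552289],
       [-0.57230191,  0.55285926, -0.60565432]]), 't': array([-277.61944802, -133.59965504, 1477.22900117])}
side {'mtx': array([[519.1813036 ,   0.        , 278.27972227],
       [  0.        , 519.1813036 , 213.23094624],
       [  0.        ,   0.        ,   1.        ]]), 'k1': -0.1773991348423468, 'R': array([[-0.97553136, -0.21928656, -0.01587361],
       [-0.151157  ,  0.72136944, -0.67585331],
       [ 0.15965629, -0.65691669, -0.73686521]]), 't': array([ 421.40707791,  110.85240853, 1276.80038151])}
{'mtx': array([[329.31982981,   0.        , 277.11579325],
       [  0.        , 329.31982981, 206.24992091],
       [  0.        ,   0.        ,   1.        ]]), 'k1': -0.01008738525914893, 'T_tool_cam': array([[-1.16380021e-04, -9.58619963e-01, -2.84688869e-01,
         7.19605102e+01],
       [ 9.99999947e-01, -1.98388969e-04,  2.59229004e-04,
         1.23586805e-01],
       [-3.04981229e-04, -2.84688824e-01,  9.58619935e-01,
        -1.18837593e+02],
       [ 0.00000000e+00,  0.00000000e+00,  0.00000000e+00,
         1.00000000e+00]])} 25.0 0.1
```

View pics/scene0.png

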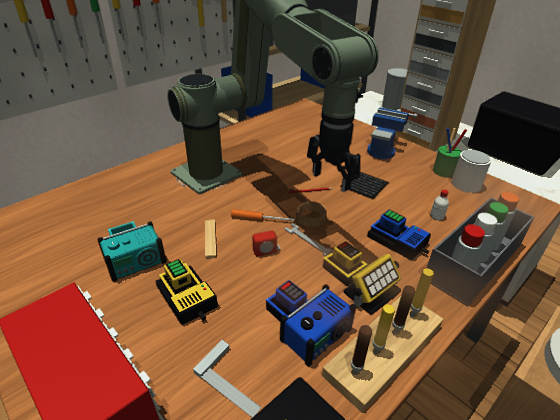

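View pics/side0.png

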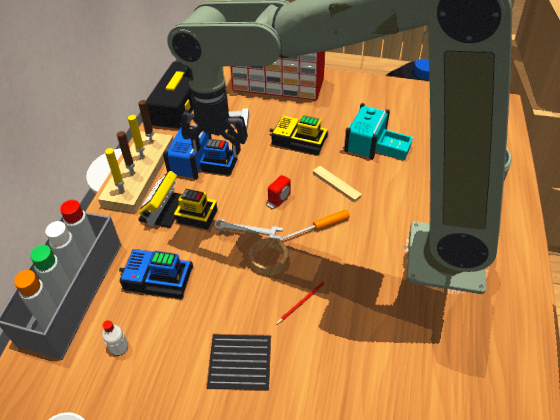

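Both views agree. Yellow charger with the green-barred pack: scene (178,268), side (308,125). Blue charger with the green-barred pack: scene (392,220), side (163,265). Work light with the red-barred pack: scene (347,250), side (195,205). Radio with the red-barred pack: scene (290,290), side (215,150). Mat: scene (367,185), side (240,360). Turquoise look-alike radio: scene (132,245); leave it alone.

Next I'll build an orthographic map from the two depth views and triangulate the bars.

```bash
cat > h.py <<'E'
from plant import ctrl,sensors,optics
import cv2,numpy as np
def slopes(c,uv):
    uv=np.asarray(uv,float).reshape(-1,1,2)
    return cv2.undistortPoints(uv,c["mtx"],np.array([c["k1"],0,0,0,0.])).reshape(-1,2)
def ext(n,st=None):
    c=optics.camera_params(n)
    if n!="wrist": return c,c["R"].T,-c["R"].T@c["t"]
    T=c["T_tool_cam"]; R=st["eef_rot"]
    return c,R@T[:3,:3],R@T[:3,3]+st["eef_pos"]
def cloud(n,p,d,st=None):
    c,Rw,o=ext(n,st); v,u=np.nonzero(d>0)
    s=slopes(c,np.c_[u,v]); z=d[v,u]
    return (np.c_[s*z[:,None],z])@Rw.T+o, p[v,u]
def rays(n,uv,st=None):
    c,Rw,o=ext(n,st); s=slopes(c,uv); r=np.c_[s,np.ones(len(s))]@Rw.T
    return o,r/np.linalg.norm(r,axis=1)[:,None]
def tri(o1,r1,o2,r2):
    A=np.c_[r1,-r2]; k=np.linalg.lstsq(A,o2-o1,rcond=None)[0]
    a,b=o1+k[0]*r1,o2+k[1]*r2; return (a+b)/2,np.linalg.norm(a-b)
E
python3 - <<'E'
from h import *
im=np.zeros((1000,640,3),np.uint8); zb=np.full((1000,640),-1e9)
C={}
for n in("scene","side"):
    f=np.load(n+"0.npz"); X,col=cloud(n,f["p"],f["d"])
    for x,cc in ((X,col),):
        a=((x[:,0]-280)).astype(int); b=((500-x[:,1])).astype(int)
        k=(a>=0)&(a<638)&(b>=0)&(b<998)&(x[:,2]<130)
        o=np.argsort(x[k,2])
        for i,j,z,q in zip(a[k][o],b[k][o],x[k][o,2],cc[k][o]):
            w=zb[j:j+2,i:i+2]<z-3
            im[j:j+2,i:i+2][w]=q; zb[j:j+2,i:i+2][w]=z
    # bars
    hsv=cv2.cvtColor(f["p"],cv2.COLOR_RGB2HSV)
    for nm,lo,hi in(("g",(50,120,90),(75,255,255)),("r",(0,150,90),(8,255,255))):
        m=cv2.inRange(hsv,lo,hi); m=cv2.dilate(m,np.ones((3,3)))
        N,L,S,c=cv2.connectedComponentsWithStats(m)
        for i in range(1,N):
            if 15<S[i,4]<800: print(n,nm,c[i].round(1),S[i,4])
cv2.imwrite("pics/ortho.png",cv2.rotate(im,cv2.ROTATE_90_COUNTERCLOCKWISE)[:, :] if 0 else cv2.resize(im[:, :, ::-1],(512,800))[:600])
im2=cv2.rotate(im,cv2.ROTATE_90_CLOCKWISE)[:, :, ::-1]
cv2.imwrite("pics/ortho.png",cv2.resize(im2,(800,512)))
E
```

```text
scene g [449.2 151.3] 223
scene g [498.6 207.2] 186
scene g [393.5 215.1] 144
scene g [117.5 259.5] 36
scene g [176.  267.2] 206
scene g [202.  285.3] 18
scene g [322.5 338.1] 23
scene r [458.5 138.8] 101
scene r [313.7 189. ] 124
scene r [444.7 191.4] 53
scene r [474.2 230.3] 271
scene r [264.1 236.3] 296
scene r [342.5 245. ] 28
scene r [285.5 285.6] 79
side g [309. 120.] 149
side g [ 40.1 253. ] 353
side g [162.6 257.8] 267
side r [299.  60.] 33
side r [281.8  68.8] 27
side r [241.  67.] 21
side r [249.5  68. ] 24
side r [248.   75.5] 30
side r [298.8  74.8] 24
side r [299.5  85. ] 18
side r [221.4 143.8] 56
side r [278.  189.8] 556
side r [197.8 195.9] 59
side r [ 71.2 210.7] 498
side r [301.9 300.8] 347
side r [107.5 325.6] 144
```

View pics/ortho.png

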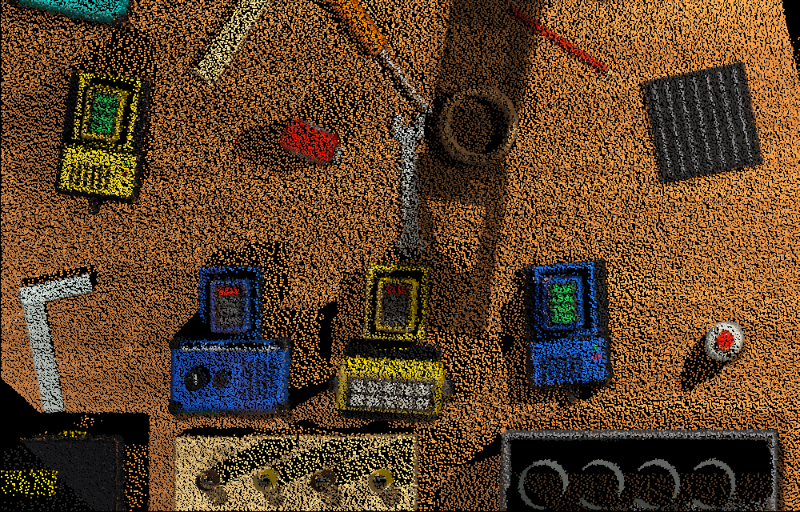

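The map shows the radio pack at about (657,-213), the work light pack at (656,-3), the blue charger pack at (659,207), the yellow charger pack at (420,-371) and the mat at (432,377). The turquoise look-alike is at its top left. I'll triangulate heights and then do a close wrist tour.

```bash
cat >> h.py <<'E'
G={"WL":(656,-3),"RD":(657,-213),"CY":(420,-371),"CB":(659,207),"MAT":(432,377)}
def down(yaw):
    c,s=np.cos(yaw),np.sin(yaw); return np.array([[c,s,0],[s,-c,0],[0,0,-1.]])
def rect(X,ctr,zlo,zhi,rad):
    k=(X[:,2]>zlo)&(X[:,2]<zhi)&(np.hypot(*(X[:,:2]-ctr).T)<rad)
    P=X[k]; (c,(w,h),a)=cv2.minAreaRect(P[:,:2].astype(np.float32))
    if w<h: w,h,a=h,w,a+90
    return np.array(c),w,h,np.deg2rad((a+90)%180-90),np.median(P[:,2]),k.sum()
E
python3 - <<'E'
from h import *
print(sensors.read_state()["eef_rot"].round(2).tolist())
for k,a,b in(("CB",(393.5,215.1),(162.6,257.8)),("CY",(176,267.2),(309,120)),("WL",(342.5,245),(197.8,195.9)),("RD",(285.5,285.6),(221.4,143.8))):
    o1,r1=rays("scene",[a]);o2,r2=rays("side",[b]); p,e=tri(o1,r1[0],o2,r2[0]); print(k,"bars tri",p.round(1),round(e,1))
ims=[]
for k in("MAT","CB","WL","RD","CY"):
    ctrl.move_ptp([G[k][0],G[k][1],262],down(0))
    ctrl.hold(.1); st=sensors.read_state(); p,d=optics.grab_frame("wrist"); np.savez("w_"+k+".npz",p=p,d=d,pos=st["eef_pos"],rot=st["eef_rot"])
    X,c=cloud("wrist",p,d,st); print(k,"t",round(st["t"],1))
    np.save("X_"+k,X)
    if k=="MAT":
        print(np.median(X[np.hypot(*(X[:,:2]-G[k]).T)<40,2]))
    else:
        r=rect(X,G[k],74,95,45); print(" top",[np.round(v,2).tolist() for v in r])
        r=rect(X,r[0],31,41,58); print(" rim",[np.round(v,2).tolist() for v in r])
    ims.append(cv2.resize(p,(400,300)))
cv2.imwrite("pics/tour.png",np.vstack([np.hstack(ims[:2]),np.hstack(ims[3:5])])[:,:,::-1])
E
```

```text
[[0.0, 1.0, -0.0], [1.0, -0.0, 0.0], [0.0, -0.0, -1.0]]
CB bars tri [659.  204.9  82.9] 1.3
CY bars tri [ 420.8 -370.1   82.8] 0.4
WL bars tri [642.3  -3.5  82.2] 0.1
RD bars tri [ 643.5 -212.8   82.8] 0.9
MAT t 2.2
321.67438862635504
CB t 3.4
 top [[658.44, 203.88], 63.02, 45.92, 0.05, 83.12, 3075]
 rim [[654.97, 206.59], 90.92, 76.2, 0.05, 37.46, 1644]
WL t 4.4
 top [[660.15, -5.69], 63.47, 46.0, -0.07, 83.19, 3101]
 rim [[656.59, -5.82], 91.29, 74.93, -0.06, 37.43, 1748]
RD t 5.4
 top [[660.98, -212.67], 63.37, 45.26, 0.03, 83.14, 3077]
 rim [[657.14, -213.21], 89.6, 74.68, -0.01, 37.45, 1607]
CY t 6.7
 top [[421.08, -371.24], 64.0, 46.05, -0.15, 83.13, 3070]
 rim [[418.52, -370.52], 90.59, 80.18, -0.13, 37.49, 1611]
```

View pics/tour.png

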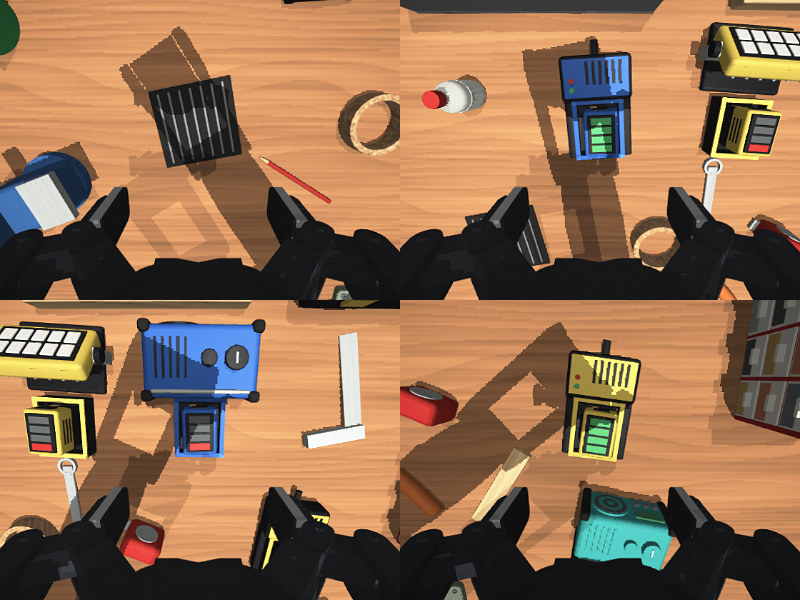

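The tour confirms all four bays and the mat (full-frame pixel about (276,168)). Tops measure 83 mm and rims 37 mm, which matches the text and the triangulation. Starting with the work light pack to the mat.

```bash
cat >> h.py <<'E'
PK={"CB":(658.4,203.9,.05),"WL":(660.1,-5.7,-.065),"RD":(661,-212.7,.02),"CY":(421.1,-371.2,-.14),"MAT":(432,377,.0)}
BAY={"CB":(656,206,.05,18),"WL":(658,-5.8,-.065,18),"RD":(658.5,-213,.01,18),"CY":(419.5,-370.7,-.14,18),"MAT":(432,377,0.,4)}
OFF=52.; HI=212.
def go(x,y,yaw,vel=260): ctrl.move_l([x,y,HI],down(yaw),vel=vel)
def pick(x,y,yaw,floor):
    go(x,y,yaw); ctrl.gripper_to(80)
    hit=ctrl.move_l([x,y,floor+OFF],vel=120,threshold=15)
    ctrl.gripper_to(30,60); s=sensors.read_state(); print("pick hit",hit,"w",round(s["grip_width"],1),"z",s["eef_pos"][2].round(1))
    assert not hit and 42<s["grip_width"]<50
    ctrl.move_l([x,y,HI],vel=150)
    s=sensors.read_state(); print(" lifted w",round(s["grip_width"],1),"F",s["force"].round(1),"t",round(s["t"],1))
def place(x,y,yaw,floor):
    go(x,y,yaw); ctrl.move_l([x,y,floor+OFF+25],vel=140)
    hit=ctrl.move_l([x,y,floor+OFF-2],vel=30,threshold=6); s=sensors.read_state()
    h=s["eef_pos"][2]-floor-OFF; print("place hit",hit,"over home",h.round(1),"F",s["force"].round(1))
    if abs(h)>4: raise SystemExit("not home; still held")
    ctrl.gripper_to(72); ctrl.move_l([x,y,HI],vel=150)
    print(" t",round(sensors.read_state()["t"],1))
def look(k,name=None,z=262):
    ctrl.hold(.1); st=sensors.read_state(); p,d=optics.grab_frame("wrist")
    X,c=cloud("wrist",p,d,st)
    zt=BAY[k][3]+64; r=rect(X,st["eef_pos"][:2],zt-7,zt+12,45); print(k,"top",[np.round(v,2).tolist() for v in r])
    if name: cv2.imwrite(f"pics/{name}.png",p[:,:,::-1])
    return r
E
python3 - <<'E'
from h import *
f=np.load("w_MAT.npz"); st=dict(eef_pos=f["pos"],eef_rot=f["rot"])
o,r=rays("wrist",[(276,168)],st); r=r[0]; print("mat",(o+r*(4-o[2])/r[2]).round(1))
X=np.load("X_MAT.npy"); k=(np.abs(X[:,:2]-[432,377])<45).all(1)&(X[:,2]<60); print("mat z",np.median(X[k,2]))
pick(*PK["WL"],18)
place(*BAY["MAT"])
look("MAT","m1")
E
```

```text
mat [439.3 377.3   4. ]
mat z 5.388197700660612
pick hit False w 45.5 z 71.0
 lifted w 45.5 F [ 0.3  0.1 -3.7] t 11.6
place hit True over home 1.0 F [ 0.1 -1.   5. ]
 t 16.9
MAT top [[431.77, 376.0], 61.7, 46.01, -0.0, 69.16, 3859]
```

```bash
python3 - <<'E'
from h import *
pick(*PK["CY"],18)
place(*BAY["WL"])
look("WL","m2")
pick(431.8,376.3,0,4)
place(*BAY["CY"])
look("CY","m3")
a,b=[cv2.resize(cv2.imread(f"pics/{n}.png"),(400,300)) for n in("m2","m3")]
cv2.imwrite("pics/m23.png",np.hstack([a,b]))
E
```

```text
pick hit False w 45.5 z 70.9
 lifted w 45.6 F [ 0.2 -0.2 -2.9] t 23.2
place hit True over home 0.9 F [ 0.4 -0.2  5.1]
 t 28.2
WL top [[657.35, -6.5], 61.45, 45.98, -0.07, 83.15, 4287]
pick hit False w 45.0 z 56.8
 lifted w 45.2 F [ 0.4  1.8 -3. ] t 33.5
place hit True over home 0.8 F [-0.7  0.3  4.2]
 t 39.7
CY top [[418.24, -370.83], 60.84, 46.1, -0.14, 83.18, 4227]
```

View pics/m23.png

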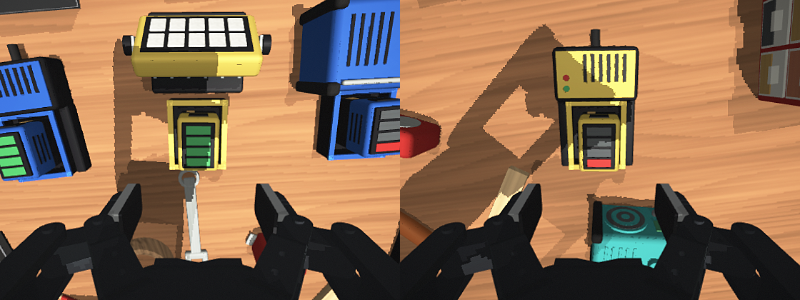

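The left frame shows the four-green yellow pack seated in the work light at (198,145). The right frame shows the one-red pack seated in the yellow charger at (600,145). Both are centred and level, so blue is next.

```bash
python3 - <<'E'
from h import *
pick(*PK["RD"],18)
place(*BAY["MAT"])
r=look("MAT")
pick(*PK["CB"],18)
place(*BAY["RD"])
look("RD","m4")
pick(r[0][0],r[0][1],r[3],4)
place(*BAY["CB"])
look("CB","m5")
ctrl.move_l([480,0,330],down(0),vel=250); ctrl.gripper_to(80)
a,b=[cv2.resize(cv2.imread(f"pics/{n}.png"),(400,300)) for n in("m4","m5")]
p=[cv2.resize(optics.grab_frame(n)[0][:,:,::-1],(400,300)) for n in("scene","side")]
cv2.imwrite("pics/m45.png",np.vstack([np.hstack([a,b]),np.hstack(p)]))
E
```

```text
pick hit False w 45.2 z 71.0
 lifted w 45.4 F [-0.6  0.4 -3.3] t 44.2
place hit True over home 1.0 F [-1.   0.   2.5]
 t 50.2
MAT top [[431.55, 375.92], 61.29, 45.98, -0.0, 69.19, 3903]
pick hit False w 45.4 z 71.1
 lifted w 45.3 F [ 0.6  0.3 -3.2] t 54.7
place hit True over home 1.0 F [-0.6  0.2  4.6]
 t 59.6
RD top [[658.73, -213.56], 60.82, 46.06, 0.01, 83.17, 4290]
pick hit False w 45.4 z 56.8
 lifted w 45.3 F [-0.4  0.3 -3.1] t 65.7
place hit True over home 0.8 F [-1.1 -0.1  4.5]
 t 70.1
CB top [[655.4, 205.2], 61.39, 46.01, 0.05, 83.19, 4288]
```

View pics/m45.png

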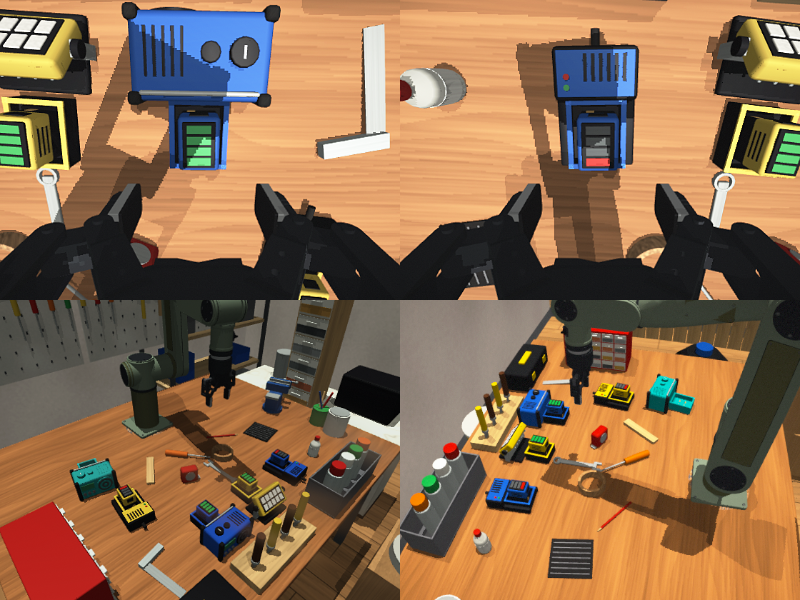

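The green-barred pack is in the radio (198,145) and the red-barred one is in the blue charger (598,145). The scene and side views show all four packs seated upright, the mat empty and the gripper clear.

```bash
python3 -c "
from plant import ctrl,sensors
print(sensors.read_state()['t']); ctrl.finish_job()"
```

```text
71.9417
the job is handed in; nothing more can be done
```

All four packs are swapped, and I handed the job in at 71.9 s of the 139 s allowed. I swapped yellow first, then blue, standing each flat pack on the mat in between.

**Wrist checks after each placing:**

| Bay | Pack now in it | Offset from measured bay centre | Height of pack top |
|---|---|---|---|
| Work light | yellow, charged | about 1 mm | 83 mm |
| Yellow charger | yellow, flat | about 1–2 mm | 83 mm |
| Radio | blue, charged | about 1–2 mm | 83 mm |
| Blue charger | blue, flat | about 1 mm | 83 mm |

- **Seating:** Each pack touched down within about 1 mm of its grip height. The tops stood at the same height as the packs that started in the bays (82 mm by the text).
- **Final pictures:** They show all packs upright and released, the mat empty and the gripper clear. The turquoise look-alike was left alone.
- **Disagreements, all small against the 8 mm play:**
  - At first, measured pack tops sat 2.5–4 mm further in x than the bay rims. I aimed at the rim centres plus 1–1.5 mm.
  - Two estimates of the mat centre differed by 7 mm in x, which made no difference.
- **Failed checks:** None.

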